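# Load the wafer cassette on the tilted dock

### The job

Load the blue wafer cassette on the tilted dock. Set it down and let go of it on the low end of the sloping grey deck, between the flared guides and with its H-bar end facing uphill; then push it gently up the slope until it meets the spring buffer at the top stop and the steel catch in the deck springs up behind it, and leave it resting there. Keep the cassette upright all the time so that no wafer falls out, and do not disturb the loose dish, tweezers and beaker.

Things in the scene. Friction and masses are not known exactly. Their poses are not given: they have to be found in the camera images.
- cassette: Blue plastic 2 inch wafer cassette, silver wafers standing in it; loose, 0.22 to 0.45 kg. 116 mm long (x), 58 tall (wafers 60). Foot plate 74 wide (y), 6 thick; body above it 58 wide with flat side walls: grasp across y near mid-length, more than 20 mm above the underside. Origin: centre of the underside. +x points to the H-bar end, -x to the plain end.
- h_bar (a point): Outermost point of the cassette's H-bar end (two upright legs 28 mm apart inside, joined by a crossbar, standing 11 mm out of the end wall): 58 mm from the cassette's origin along +x, 25 mm above the underside.
- plain_end (a point): Point on the outer face of the cassette's plain end, a flat wall 58 mm wide and 44 mm tall, the face to push on: 58 mm from the cassette's origin along -x, 25 mm above the underside.
- deck: Grey, slippery sloping deck of the fixed dock, 296 mm long, 122 wide, tilted 0.14 rad. Origin: middle of its low edge on the sliding face, about 13 mm above the table. x runs up the slope along the middle, y across, z square to the sliding face (z = 0). The cassette stays where it is left on it. Dark steel guides 9 mm high on both sides, flared from 104 mm apart at the low end to 79 mm apart at x = 0.10, then parallel.
- load_spot (a point): Point on the deck's sliding face at deck x = 0.066, y = 0: where the centre of the cassette's underside goes when it is set down on the low end, clear of the catch.
- lip_start (a point): Point on the deck's sliding face at deck x = 0.175, y = 0. From here to x = 0.28 steel lips on the guides (67 mm apart, underside 9 mm and top 12 mm above the face, the first 16 mm slightly raised) reach over the cassette's foot plate, so it cannot be lowered in there but must be slid in from the low end.
- top_stop (a point): Point on the deck's sliding face at deck x = 0.282, y = 0: face of the top stop, a dark steel block 34 mm high. A steel key 14 mm wide and 15 high stands out of it to x = 0.2735 and goes between the legs of the H-bar (the wrong way round the cassette cannot go home). Home, the cassette's centre is at deck x = 0.218 and its plain end at 0.160.
- catch (a joint): Steel catch with an orange-topped tooth, 50 mm wide, mid-deck: a sloping plate hinged at deck x = 0.130 rising to a tooth 8 mm high with its upright face at x = 0.160. 0 rad = sprung up, 0.3 to 0.35 = pressed level with the deck. The passing cassette presses it down (about 1 N); it springs up behind the plain end once that is 1 to 2 mm past x = 0.160.
- buffer (a joint): Two black rubber-faced plungers, 35 mm apart, on the top stop: one sprung slide. 0 = free, face at deck x = 0.2745; 0.007 m = fully in. 1 N at first touch and 0.6 N more per mm. 0.0015 m with the cassette held by the catch; to engage the catch push 2 to 5 mm beyond that (a push of 5 to 12 N).
- dish: Bystander: round white single-wafer dish, 64 mm across and 14 mm high, lying on the table, loose.
- tweezers: Bystander: black wafer tweezers 140 mm long, 13 mm wide, 9 mm high, lying on the table, loose.
- beaker: Bystander: glass beaker with cotton sticks, 50 mm across, 106 mm high, loose.

How it is judged:
By the outcome, as a careful person would: the job done as asked, in the order asked, and still so for the second after the job is handed in, with the robot touching nothing.
It also fails if it takes over 56 s, if anything falls off the work surface, if the arm or the gripper's body presses on something with over 40 N, if the wrist force passes 120 N, or if a joint passes its speed limit or range.

### The arm

A 6-joint arm with a two-finger parallel gripper is mounted at the origin on a cart in front of the work surface, level with it; the furniture and walls round the work are solid. World frame = base frame: x ahead of the robot, y to its left, z up, the work surface at z = 0. Lengths are in m, angles in rad, forces in N, time in s.
With the tool pointing down it reaches from about 0.325 to 0.85 m from the base axis. Payload 4.4 kg.
Tool frame: the origin (TCP) lies on the centre line of the jaws, within the pads' length; the fingertips stand 14 mm ahead of it and the grasp point (between the pads) lies 5 mm behind it (arm.nose_length is the distance from the TCP to the fingertips, in m); y points along the fingers, z is the direction in which the jaws open and shut, and the axes are right-handed (so a half turn about y gives the same grasp; the last joint's range is limited). The gripper opens to 94 mm and grips with 3 to 60 N. Pads are 16 mm wide; open, the fingers measure 119 mm over their backs; the gripper's body (75 mm by 177 mm) begins 78 mm behind the grasp point.
Start: joints at [1.062, 0.207, 1.542, -0, 1.393, -0.15], TCP at [0.201, 0.539, 0.219] pointing down, gripper open.
Joint ranges: [-2.73, 2.73], [-0.86, 2.22], [0.23, 2.46], [-1.11, 4.25], [0.08, 2.63], [-2.82, 2.82]. Speed limits (rad/s): [2.79, 2.79, 3.14, 3.14, 3.14, 3.14].

### API

Orientations are given as a unit quaternion [x, y, z, w].
In Python, from station import arm gives the robot as it stands.
- The arm moves only by the shell command python3 -m inch 'ROWS' [FORCE]. ROWS is JSON, one flat list of numbers, 5 for each row, row after row: the closure, from -1 (fully open) to 1 (shut), so that 0 is half open, then the shift along the tool's x, y, z in mm, then the turn about the tool's y in degrees. In form: [hand, dx, dy, dz, turn, hand, dx, dy, dz, turn, ...]. A call has 1 to 10 rows; each row shifts and turns the commanded pose from where the row before left it, along the tool's axes as they then stand; what a row does not reach is not made up. A row lasts 1/8 s, in which the tool goes at most 62.5 mm and 10.7 degrees, less where a joint would pass 70% of its speed; a pose out of reach is approached as far as the arm can. A call is refused whole if a number of a shift passes 62.5 or a number of a turn 10.7, either way. A call with a gripper value outside its range is refused whole. The fingers move at their own pace and stop on an object; FORCE is the grip in N (left out, the last holds). Time passes only in rows, so rows that do not move let the fingers close. It gives the time, the measured TCP pose, the force and the opening at its end, in the units of the state.
- arm.get_obs(): the state, without advancing time (a new reading comes with each control period).
- arm.capture(name): name is "scene" or "side" or "wrist"; returns the picture (400x640x3 uint8, red, green, blue); there is no depth.
- arm.camera_params(name): a dict with "fx", "fy", "cx", "cy" (pixels), "rvec" (rotation vector, rad) and "tvec" (3), from world to camera coordinates, as OpenCV has them. Camera axes: x right, y down, z forward; pixel columns grow to the right and rows downward; lengths in m; the calibration is good to about 2 mm. A picture is of the moment at which its call begins: read the wrist's pose just before it. camera_params takes no time and is no camera call; for the wrist camera it gives the pose at the moment of the call.
- arm.hand_in(): hands the job in, once; it reports no verdict.
The state is a dict: "time": time; "qpos": joint angles; "joint_velocities": joint speeds; "joint_efforts": joint torques, N m; "tcp_pos": TCP position; "tcp_rot": TCP orientation; "wrist_force": force on the tool from outside, world axes, zero at the start; "torque": the same for the moment, N m; "finger_gap": finger opening in m.
Only numpy, scipy, OpenCV 4.12 (cv2) and the standard library are available. Lean on these libraries where they do the work, as an engineer would, in place of code of your own. Each camera call takes 0.05 s, during which the arm holds its last target.

## Working session

There is one attempt and no reset: what is moved stays moved. The work goes in short steps, Python scripts to look and compute and a shell command to move; the robot and the scene stay as the last step left them, time stands still between calls to the robot, and variables do not carry over. Pictures are saved under pics/ and viewed, and the job is handed in when it is done.

```bash
ls; mkdir -p pics
python3 - <<'E'
from station import arm
import cv2
o=arm.get_obs()
for k,v in o.items(): print(k,v)
for n in ["scene","side","wrist"]:
    p=arm.camera_params(n); print(n,p)
    im=arm.capture(n); cv2.imwrite(f"pics/a_{n}.png",im[:,:,::-1])
E
```

```text
pics
time 0.0
qpos [ 1.06251573e+00  2.07397710e-01  1.54291111e+00 -6.39724222e-06
  1.39349740e+00 -1.50518099e-01]
joint_velocities [-4.92700808e-05  7.32478412e-04 -6.36996934e-04  1.04579027e-04
  2.49948010e-04  9.97712256e-04]
joint_efforts [ 6.79868608e-04 -3.70878088e+01 -2.81413472e+01  6.98915636e-02
  3.62693646e-02 -1.61753337e-04]
tcp_pos [0.2010022  0.53791433 0.21832375]
tcp_rot [ 0.69656464 -0.12606523  0.12556313 -0.69508213]
wrist_force [0.02577856 0.32381481 0.80808968]
torque [ 0.03536525 -0.01911977 -0.04234478]
finger_gap 0.09427682886425207
scene {'fx': 462.36491259899157, 'fy': 462.36491259899157, 'cx': 317.063427734357, 'cy': 200.4790560402706, 'rvec': array([ 1.91636268, -1.15852533,  0.6097666 ]), 'tvec': array([-0.23791925,  0.38691147,  1.09980642])}
side {'fx': 512.3311414177549, 'fy': 512.3311414177549, 'cx': 328.8683943443207, 'cy': 196.0502515605487, 'rvec': array([ 0.57283952, -2.57963267,  1.25671873]), 'tvec': array([0.54432713, 0.1776557 , 1.53726331])}
wrist {'fx': 330.26042126723195, 'fy': 330.26042126723195, 'cx': 321.3454267946767, 'cy': 199.48304314478486, 'rvec': array([-2.37366953, -1.64639819, -0.24075267]), 'tvec': array([-0.57319449, -0.02979414,  0.39338834])}
```

View pics/a_scene.png

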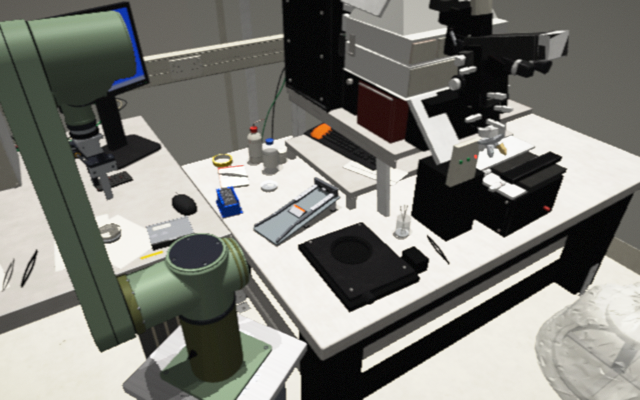

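View pics/a_side.png

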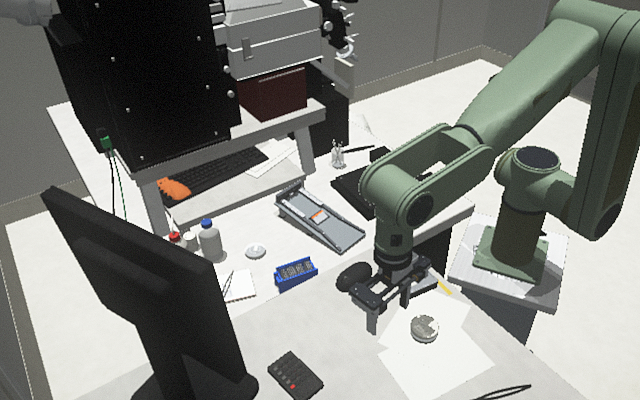

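View pics/a_wrist.png

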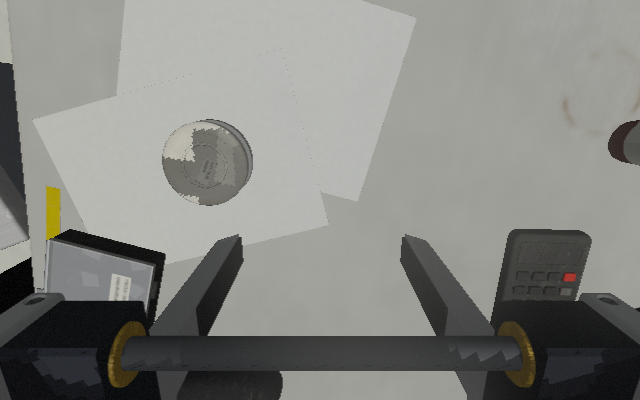

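The scene camera shows the cassette near (229,203) and the dock from (265,232) at the low end to (325,188) at the top. The side camera shows the cassette near (297,272) and the dock near (320,218). I'll zoom in on both.

Run:
```python
import cv2
a=cv2.imread("pics/a_scene.png")[165:265,200:350]; cv2.imwrite("pics/b_scene.png",cv2.resize(a,None,fx=5,fy=5,interpolation=cv2.INTER_CUBIC))
a=cv2.imread("pics/a_side.png")[175:300,230:380]; cv2.imwrite("pics/b_side.png",cv2.resize(a,None,fx=4.8,fy=4.8,interpolation=cv2.INTER_CUBIC))
```

```text
(no output)
```

View pics/b_scene.png

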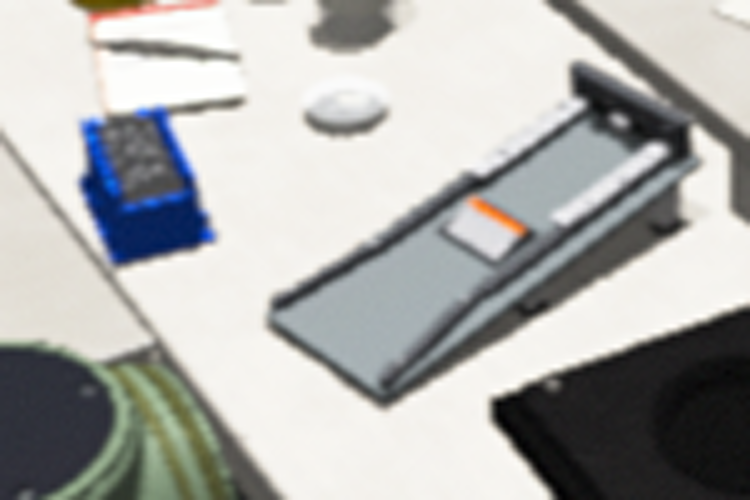

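View pics/b_side.png

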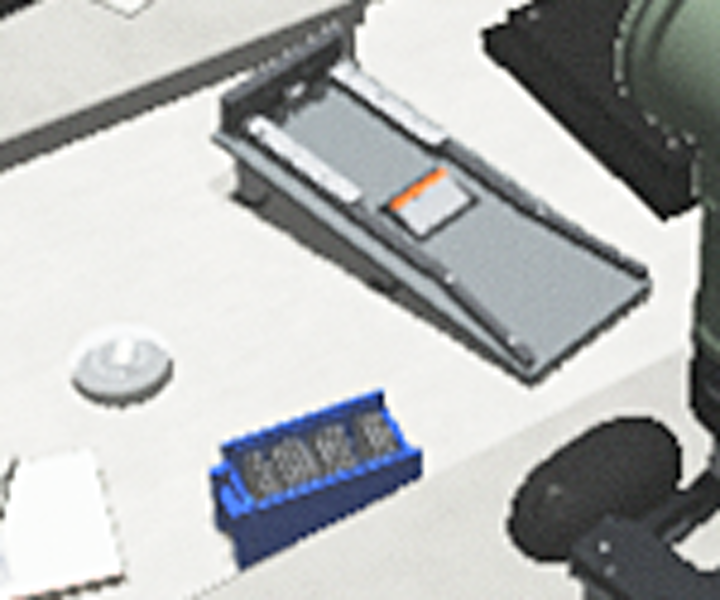

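```bash
cat > h.py <<'E'
import numpy as np, cv2
from scipy.spatial.transform import Rotation as R
from scipy.optimize import least_squares
def load(p): return (R.from_rotvec(p['rvec']).as_matrix(),np.array(p['tvec']),p['fx'],p['fy'],p['cx'],p['cy'])
def proj(c,P):
    M,t,fx,fy,cx,cy=c; q=np.atleast_2d(P)@M.T+t
    return np.c_[fx*q[:,0]/q[:,2]+cx, fy*q[:,1]/q[:,2]+cy]
def ray(c,uv,z):
    M,t,fx,fy,cx,cy=c; d=M.T@np.array([(uv[0]-cx)/fx,(uv[1]-cy)/fy,1]); o=-M.T@t
    return o+d*(z-o[2])/d[2]
def deckT(x,y,yaw,z=0.013,tilt=0.14):
    Rm=R.from_euler('z',yaw).as_matrix()@R.from_euler('y',-tilt).as_matrix()
    return Rm,np.array([x,y,z])
E
python3 - <<'E'
from h import *
from station import arm
cs=load(arm.camera_params('scene')); cd=load(arm.camera_params('side'))
print("cams",-cs[0].T@cs[1],-cd[0].T@cd[1])
S=lambda x,y:((x+.5)/5-.5+200,(y+.5)/5-.5+165)
D=lambda x,y:((x+.5)/4.8-.5+230,(y+.5)/4.8-.5+175)
print("deck low L scene",ray(cs,S(270,320),.01),"R",ray(cs,S(383,403),.01),"topR",ray(cs,S(700,160),.053))
print("deck side",ray(cd,D(650,285),.01),ray(cd,D(530,382),.01),ray(cd,D(213,137),.053))
print("cas scene foot", [ray(cs,S(*p),.0) for p in [(118,262),(213,240),(82,185)]])
print("cas top", [ray(cs,S(*p),.058) for p in [(82,125),(165,110),(205,195),(118,210)]])
print("cas side foot", [ray(cd,D(*p),.0) for p in [(240,567),(420,475)]])
print("cas side top", [ray(cd,D(*p),.058) for p in [(213,472),(383,395),(418,452),(240,515)]])
E
```

```text
cams [-0.49848894 -0.53087297  0.9410435 ] [-0.01053217  1.22260227  1.09369321]
deck low L scene [0.4628828  0.20874032 0.01      ] R [0.42558326 0.09874509 0.01      ] topR [0.70457613 0.01369731 0.053     ]
deck side [0.42902314 0.10106907 0.01      ] [0.46286122 0.21576587 0.01      ] [0.7402231 0.1287107 0.053    ]
cas scene foot [array([ 4.78574225e-01,  3.45201746e-01, -1.11022302e-16]), array([0.52986302, 0.30258261, 0.        ]), array([0.54153507, 0.42497923, 0.        ])]
cas top [array([0.53670381, 0.41224107, 0.058     ]), array([0.57948023, 0.37242601, 0.058     ]), array([0.50619576, 0.28584004, 0.058     ]), array([0.46511733, 0.32670967, 0.058     ])]
cas side foot [array([0.5575239 , 0.41673678, 0.        ]), array([0.49453265, 0.3072393 , 0.        ])]
cas side top [array([0.57788915, 0.4032544 , 0.058     ]), array([0.51723618, 0.30660123, 0.058     ]), array([0.47702971, 0.33992441, 0.058     ]), array([0.54686149, 0.42579139, 0.058     ])]
```

Run:
```python
from h import *
from station import arm
o=arm.get_obs(); M=R.from_quat(o['tcp_rot']).as_matrix(); print(M.round(3))
for v in M.T: print(np.degrees(np.arctan2(v[1],v[0])))
c=load(arm.camera_params('wrist')); cp=-c[0].T@c[1]; print("cam in tool",M.T@(cp-o['tcp_pos'])); print("cam axes in tool (rows)",(c[0]@M).round(3))
```

```text
[[ 0.937 -0.001  0.35 ]
 [-0.35  -0.002  0.937]
 [-0.    -1.    -0.002]]
-20.499375149470918
-118.56376911066943
69.50064971034489
cam in tool [-0.08515778 -0.1652422  -0.00042226]
cam axes in tool (rows) [[ 0.001  0.001  1.   ]
 [ 0.957 -0.29  -0.   ]
 [ 0.29   0.957 -0.001]]
```

```bash
python3 -m inch '[-1,35,-4,-13,0,-1,35,-4,-13,0,-1,35,-4,-13,0,-1,35,-4,-13,0,-1,35,-4,-13,0,-1,35,-4,-13,0,-1,35,-4,-13,0,-1,35,-4,-13,0,-1,35,0,-13,0,-1,30,0,-8,0]' && python3 -m inch '[-1,0,0,0,-10,-1,0,0,0,-10,-1,0,0,0,-10,-1,0,0,0,-10,-1,0,0,0,-10,-1,0,0,0,-10,-1,0,0,0,-10,-1,0,0,0,0]'
python3 - <<'E'
from h import *
from station import arm
import pickle
p=arm.camera_params('wrist'); im=arm.capture('wrist'); cv2.imwrite('pics/w1.png',im[:,:,::-1]); pickle.dump(p,open('w1.pkl','wb'))
E
```

```text
time: 1.4
tcp_pos: [0.4815, 0.2995, 0.2511]
tcp_rot: [0.696, -0.126, 0.126, -0.696]
wrist_force: [-0.3, 1.6, -0.3]
finger_gap: 0.0939
time: 2.4
tcp_pos: [0.4805, 0.3006, 0.251]
tcp_rot: [-0.642, -0.295, 0.296, 0.642]
wrist_force: [0.1, -0.7, -0.4]
finger_gap: 0.094
```

View pics/w1.png

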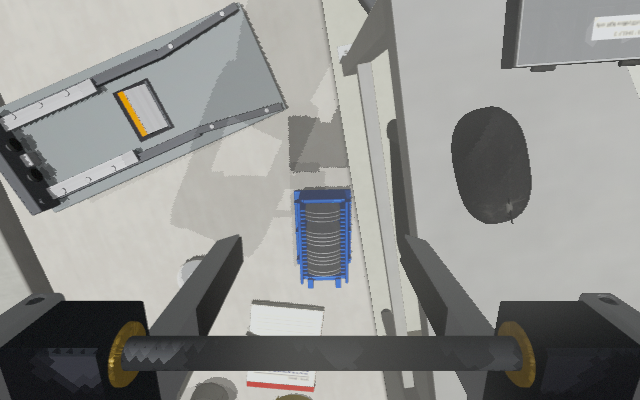

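The wrist image shows the cassette at about (323,235), with the H-bar legs at its lower end at (311,284) and (337,283). The dock is at the upper left, its low corners near (240,4) and (287,107) and the catch at (145,108). I'll zoom in to pick points.

Run:
```python
import cv2
im=cv2.imread("pics/w1.png")
a=im[175:300,270:380]; cv2.imwrite("pics/w1c.png",cv2.resize(a,None,fx=4.8,fy=4.8,interpolation=cv2.INTER_CUBIC))
a=im[0:220,0:300]; cv2.imwrite("pics/w1d.png",cv2.resize(a,None,fx=2.6,fy=2.6,interpolation=cv2.INTER_CUBIC))
```

```text
(no output)
```

View pics/w1c.png

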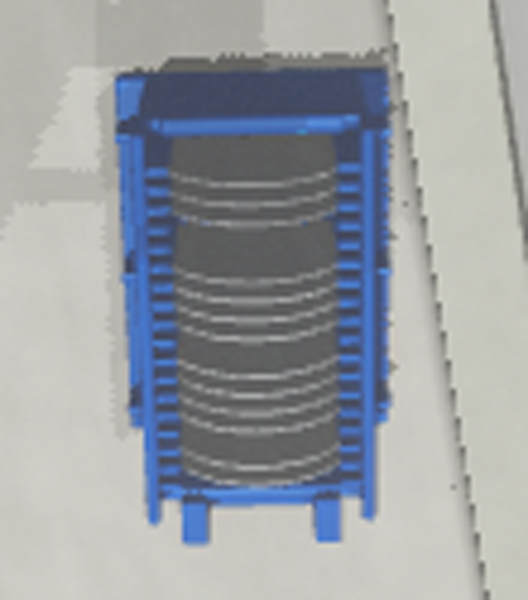

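View pics/w1d.png

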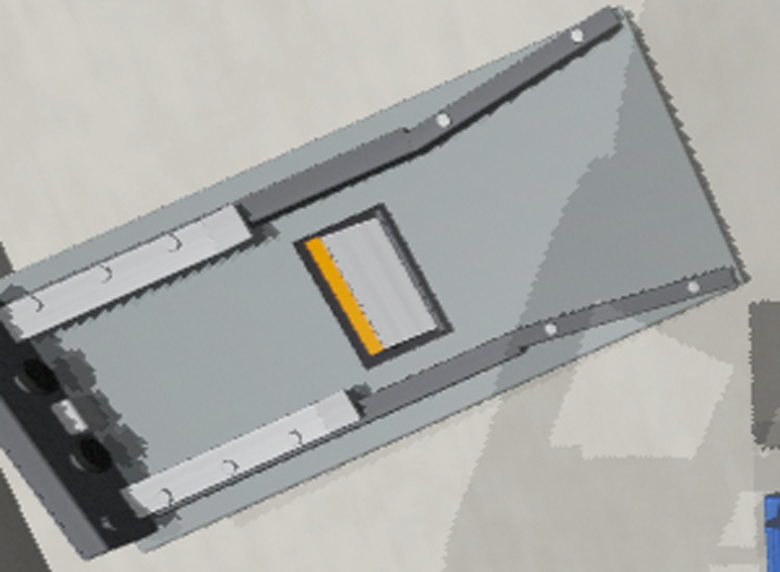

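Run:
```python
from h import *
from station import arm
import pickle
cw=load(pickle.load(open('w1.pkl','rb'))); cs=load(arm.camera_params('scene')); cd=load(arm.camera_params('side'))
S=lambda x,y:((x+.5)/5-.5+200,(y+.5)/5-.5+165)
D=lambda x,y:((x+.5)/4.8-.5+230,(y+.5)/4.8-.5+175)
W=lambda x,y:((x+.5)/2.6-.5,(y+.5)/2.6-.5)
C=lambda x,y:((x+.5)/4.8-.5+270,(y+.5)/4.8-.5+175)
obs=[(cw,W(628,8),(0,-.061,0)),(cw,W(748,280),(0,.061,0)),(cw,W(305,241),(.16,-.025,.008)),(cw,W(370,355),(.16,.025,.008)),
(cs,S(270,316),(0,.061,0)),(cs,S(383,400),(0,-.061,0)),(cs,S(700,160),(.296,-.061,0)),
(cd,D(650,283),(0,-.061,0)),(cd,D(533,378),(0,.061,0)),(cd,D(213,137),(.296,.061,0))]
def f(p,full=True):
    Rm,t=deckT(*p); r=[]
    for c,uv,P in obs:
        w=1 if c is cw else .6
        r.append(w*(proj(c,Rm@np.array(P)+t)[0]-uv))
    return np.array(r)
s=least_squares(lambda p:f(p).ravel(),[.445,.156,-.3],loss='soft_l1'); print(s.x,np.degrees(s.x[2])); print(f(s.x).round(1))
obs_all=obs
for sel in (cw,cs,cd):
    obs=[o for o in obs_all if o[0] is sel]
    q=least_squares(lambda p:f(p).ravel(),[.445,.156,-.3]); print('single',q.x)
# wrist direct ground intersections
print([ray(cw,W(*p),.013).round(4) for p in [(628,8),(748,280)]])
# cassette
a=ray(cw,C(117,75),.006);b=ray(cw,C(387,71),.006);print('foot',a,b,np.linalg.norm(a-b),(a+b)/2)
for z in (.03,.044,.05): 
  m=ray(cw,C(261,542),z); l=ray(cw,C(208,542),z);r=ray(cw,C(317,542),z); v=m-(a+b)/2
  print('H',z,m.round(4),np.linalg.norm(l-r).round(4),'yaw',np.degrees(np.arctan2(v[1],v[0])),np.linalg.norm(v[:2]))
for z in (.044,.05,.058):
  l=ray(cw,C(134,130),z);r=ray(cw,C(378,130),z);l2=ray(cw,C(148,520),z);r2=ray(cw,C(375,520),z);v=(l2+r2)/2-(l+r)/2
  print('body',z,np.linalg.norm(l-r),np.linalg.norm(l2-r2),((l+r)/2).round(4),((l2+r2)/2).round(4),np.degrees(np.arctan2(v[1],v[0])),np.linalg.norm(v))
```

```text
[ 0.44411421  0.15958437 -0.31270313] -17.91656937222506
[[-1.1 -1.2]
 [-0.5  2.1]
 [ 0.7  0.1]
 [ 0.4 -0.3]
 [-1.4 -0.4]
 [-0.5 -0.2]
 [ 0.3 -0.1]
 [ 0.6  0.1]
 [-0.5  0.3]
 [-0.1 -0.4]]
single [ 0.44390632  0.15950274 -0.31208828]
single [ 0.44344094  0.15473481 -0.29484153]
single [ 0.44395844  0.15816099 -0.30100797]
[array([0.4253, 0.1031, 0.013 ]), array([0.4608, 0.2162, 0.013 ])]
foot [0.5242456  0.29731365 0.006     ] [0.46862302 0.34360008 0.006     ] 0.0723623173699506 [0.49643431 0.32045687 0.006     ]
H 0.03 [0.5778 0.4192 0.03  ] 0.0302 yaw 50.4906941499789 0.12793881671183074
H 0.044 [0.5723 0.4125 0.044 ] 0.0291 yaw 50.51454564051362 0.11929134136447152
H 0.05 [0.5699 0.4097 0.05  ] 0.0286 yaw 50.5258602221777 0.11558528750601944
body 0.044 0.059975819946195164 0.06027591586984463 [0.4985 0.3243 0.044 ] [0.5679 0.4076 0.044 ] 50.2025213046841 0.10839026317617885
body 0.05 0.05900932171768419 0.059304581656117565 [0.4973 0.3229 0.05  ] [0.5656 0.4048 0.05  ] 50.20252130468412 0.10664357597054175
body 0.058 0.05772065741300297 0.05800946937114799 [0.4957 0.321  0.058 ] [0.5625 0.4011 0.058 ] 50.2025213046841 0.10431465969635896
```

```bash
python3 -m inch '[-1,28,10,0.5,-0.4,-1,28,15,0.5,-0.4,-1,27.5,20,0.5,0,-1,0,30,0,0,-1,0,30,0,0,-1,0,30,0,0,-1,0,28,0,0,-1,0,20,0,0,-1,0,10,0,0,-1,0,0,0,0]'
python3 - <<'E'
from h import *
from station import arm
import pickle
o=arm.get_obs();M=R.from_quat(o['tcp_rot']).as_matrix();print(o['tcp_pos'],np.degrees(np.arctan2(M[1,0],M[0,0])))
p=arm.camera_params('wrist'); im=arm.capture('wrist'); cv2.imwrite('pics/w2.png',im[:,:,::-1])
E
```

```text
time: 3.7
tcp_pos: [0.5332, 0.3654, 0.058]
tcp_rot: [0.64, 0.3, -0.301, -0.64]
wrist_force: [-0.4, 0.8, 0.0]
finger_gap: 0.0941
[0.53323116 0.36539792 0.05801429] 50.2639048376378
```

View pics/w2.png

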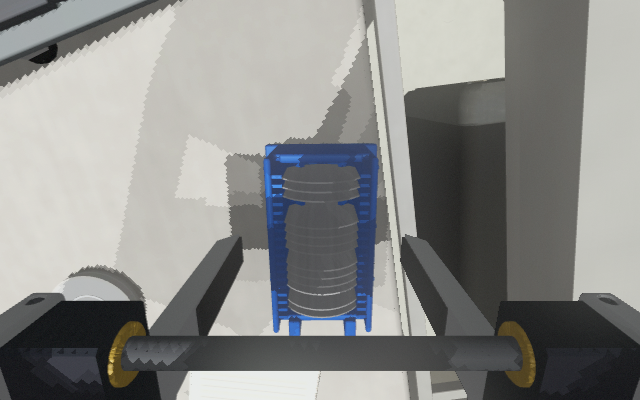

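```bash
python3 - <<'E'
from h import *
from station import arm
cs=load(arm.camera_params('scene')); cd=load(arm.camera_params('side'))
print(ray(cs,(200+345/5,165+108/5),.008),ray(cd,(230+122/4.8,175+365/4.8),.008))
E
python3 -m inch '[-1,0,13,0,0,-1,0,12,0,0,0.2,0,0,0,0,0.4,0,0,0,0,0.5,0,0,0,0,0.5,0,0,0,0,0.5,0,0,0,0]' 14
```

```text
[0.70359301 0.30326509 0.008     ] [0.7048039  0.30801324 0.008     ]
time: 4.62
tcp_pos: [0.5337, 0.3657, 0.0339]
tcp_rot: [-0.64, -0.301, 0.3, 0.64]
wrist_force: [-0.1, -0.0, 1.0]
finger_gap: 0.058
```

```bash
python3 -m inch '[1,0,0,0,0,1,0,0,0,0,1,0,-5,0,0,1,0,-15,0,0,1,0,-25,0,0,1,0,-30,0,0,1,0,-30,0,0,1,0,-15,0,0,1,0,0,0,0]' 14
python3 - <<'E'
from h import *
from station import arm
im=arm.capture('wrist'); cv2.imwrite('pics/w3.png',im[:,:,::-1])
im=arm.capture('side'); cv2.imwrite('pics/s3.png',cv2.resize(im[150:310,220:400,::-1],None,fx=3.5,fy=3.5))
print(arm.get_obs()['wrist_force'],arm.get_obs()['torque'])
E
```

```text
time: 5.75
tcp_pos: [0.5342, 0.3659, 0.1549]
tcp_rot: [-0.64, -0.302, 0.299, 0.64]
wrist_force: [-0.3, 0.6, -4.8]
finger_gap: 0.058
[-0.49764323 -0.16069767 -5.18122518] [ 0.09650618  0.05873432 -0.04866972]
```

View pics/w3.png

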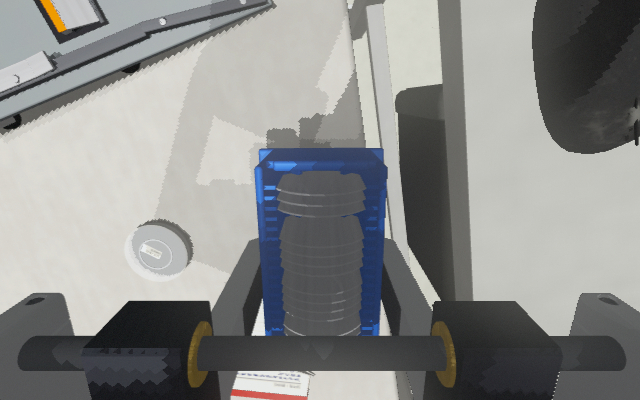

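View pics/s3.png

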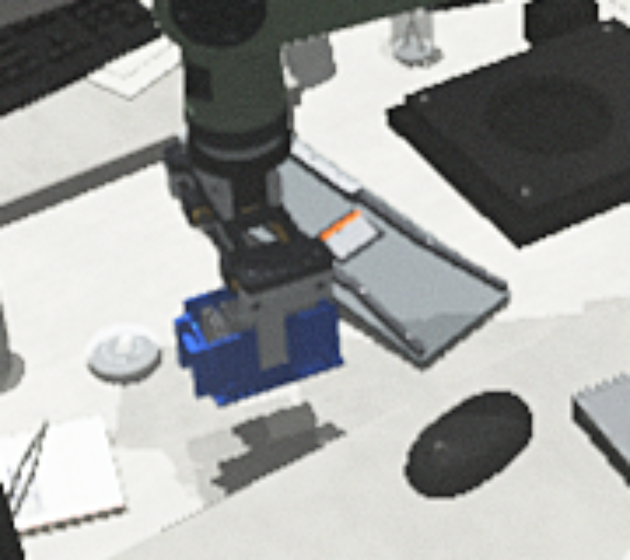

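```bash
python3 -m inch '[1,-8,0,-5,0,1,-20,0,-12,0,1,-25,0,-15,0,1,-25,0,-15,0,1,-25,0,-15,0,1,-25,0,-15,0,1,-25,0,-15,0,1,-20,0,-13,0,1,-14,0,-9,0,1,-8,0,-5,0]' && python3 -m inch '[1,0,0,0,5,1,0,0,0,9,1,0,0,0,9,1,0,0,0,9,1,0,0,0,9,1,0,0,0,9,1,0,0,0,9,1,0,0,0,6,1,0,0,0,3,1,0,0,0,0]'
python3 - <<'E'
from h import *
from station import arm
import pickle
o=arm.get_obs();M=R.from_quat(o['tcp_rot']).as_matrix();print(o['tcp_pos'],np.degrees(np.arctan2(M[1,0],M[0,0])),o['wrist_force'],o['finger_gap'])
p=arm.camera_params('wrist'); im=arm.capture('wrist'); cv2.imwrite('pics/w4.png',im[:,:,::-1]);pickle.dump(p,open('w4.pkl','wb'))
E
```

```text
time: 7.1
tcp_pos: [0.4999, 0.1385, 0.1529]
tcp_rot: [-0.64, -0.3, 0.301, 0.64]
wrist_force: [-0.7, 0.0, -4.2]
finger_gap: 0.0577
time: 8.35
tcp_pos: [0.5003, 0.1397, 0.1533]
tcp_rot: [-0.699, 0.108, -0.108, 0.699]
wrist_force: [-0.6, -0.1, -4.0]
finger_gap: 0.0577
[0.50032229 0.1397417  0.15329767] -17.63283047738739 [-0.60204988 -0.06617282 -3.98914042] 0.0576736647437728
```

View pics/w4.png

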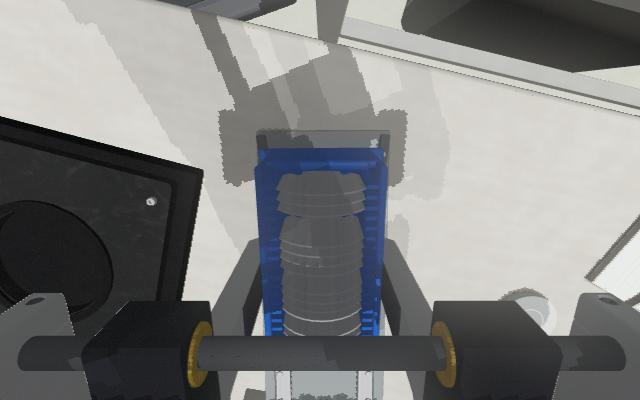

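The deck's low edge shows at row 131, from column 257 to 390. The cassette's plain end is nearly parallel to it and centred, with its foot edge at row 149, columns 257 to 387. I'll check this in numbers.

Run:
```python
import cv2
im=cv2.imread("pics/w4.png")
a=im[110:190,230:420]; cv2.imwrite("pics/w4a.png",cv2.resize(a,None,fx=4,fy=4,interpolation=cv2.INTER_CUBIC))
a=im[330:400,230:420]; cv2.imwrite("pics/w4b.png",cv2.resize(a,None,fx=4,fy=4,interpolation=cv2.INTER_CUBIC))
```

```text
(no output)
```

View pics/w4a.png

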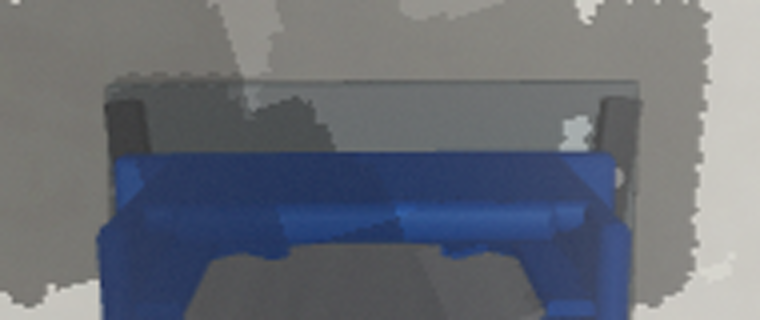

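View pics/w4b.png

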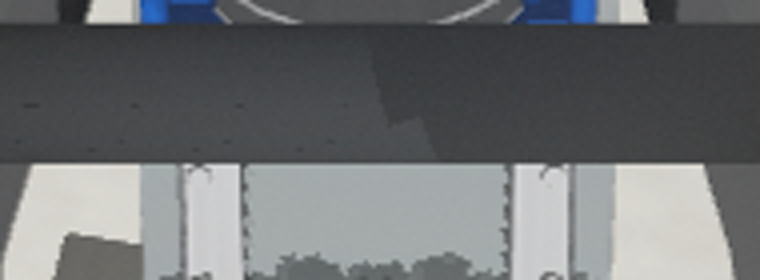

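Run:
```python
from h import *
from station import arm
import pickle
cw=load(pickle.load(open('w4.pkl','rb')));o=arm.get_obs();M=R.from_quat(o['tcp_rot']).as_matrix()
A=lambda x,y:((x+.5)/4-.5+230,(y+.5)/4-.5+110)
B=lambda x,y:((x+.5)/4-.5+230,(y+.5)/4-.5+330)
l,r=ray(cw,A(105,82),.013),ray(cw,A(638,82),.013); print(l,r,np.linalg.norm(l-r)); m0=(l+r)/2
z=.045
for i in range(4):
    l,r=ray(cw,B(141,200),z),ray(cw,B(614,200),z); m1=(l+r)/2; z=.013+np.linalg.norm((m1-m0)[:2])*np.tan(.14)
print(m0,m1,np.linalg.norm(l-r),np.linalg.norm(m1-m0)); v=m1-m0; yaw=np.arctan2(v[1],v[0]); e=r-l; print(np.degrees(yaw),np.degrees(np.arctan2(e[1],e[0])))
for org,yw in ((m0,yaw),(np.array([.4439,.1592,.013]),np.radians(-17.6))):
    Rm,t=deckT(org[0],org[1],yw); print('tcp in deck',Rm.T@(o['tcp_pos']-t), 'horizontal along', (o['tcp_pos']-t)@np.array([np.cos(yw),np.sin(yw),0]))
f=[ray(cw,A(x,155),o['tcp_pos'][2]-.033+.006) for x in (117,615)];print('foot',f,np.linalg.norm(f[0]-f[1]), 'plain end rel tcp',M.T@((f[0]+f[1])/2-o['tcp_pos']))
```

```text
[0.42636068 0.10020989 0.013     ] [0.46310092 0.21560759 0.013     ] 0.12110521338501852
[0.4447308  0.15790874 0.013     ] [0.68178818 0.0841951  0.0479944 ] 0.12124082879071478 0.25070801646922625
-17.273225393985793 72.36299627181509
tcp in deck [ 0.07753832 -0.00086162  0.13079827] horizontal along 0.05852769007791112
tcp in deck [ 0.07871303 -0.00150741  0.13063272] horizontal along 0.05971400319384831
foot [array([0.43391972, 0.12222223, 0.12633847]), array([0.45585762, 0.19113282, 0.12633847])] 0.07231832301215772 plain end rel tcp [-0.05800447  0.02700896 -0.00062188]
```

```bash
python3 -m inch '[1,0.5,10,0.6,0,1,0.5,20,0.6,0,1,0,20,0,0,1,0,15,0,0,1,0,10,0,0,1,0,5,0,0,1,0,3,0,0,1,0,0,0,0]'; python3 -m inch '[1,0,2,0,0,1,0,2,0,0,1,0,0,0,0]';  python3 -m inch '[1,0,1.5,0,0,1,0,0,0,0]'
```

```text
time: 9.4
tcp_pos: [0.502, 0.1403, 0.0707]
tcp_rot: [-0.699, 0.109, -0.109, 0.699]
wrist_force: [1.2, -1.4, -4.1]
finger_gap: 0.0584
time: 9.78
tcp_pos: [0.5016, 0.1403, 0.0663]
tcp_rot: [0.699, -0.109, 0.109, -0.699]
wrist_force: [-0.5, -0.4, -3.8]
finger_gap: 0.0578
time: 10.02
tcp_pos: [0.5016, 0.1403, 0.0648]
tcp_rot: [0.699, -0.109, 0.109, -0.699]
wrist_force: [-0.7, -0.4, -4.5]
finger_gap: 0.058
```

```bash
python3 -m inch '[1,0,1.5,0,0,1,0,0,0,0]'; python3 -m inch '[1,0,1.5,0,0,1,0,0,0,0]' 10;  python3 -m inch '[1,0,1.5,0,0,1,0,0,0,0]' 8
```

```text
time: 10.28
tcp_pos: [0.5015, 0.1403, 0.0633]
tcp_rot: [0.699, -0.109, 0.109, -0.699]
wrist_force: [0.1, -0.2, -4.3]
finger_gap: 0.058
time: 10.52
tcp_pos: [0.5017, 0.1405, 0.0622]
tcp_rot: [-0.699, 0.109, -0.109, 0.699]
wrist_force: [-2.1, 1.3, -1.8]
finger_gap: 0.0582
time: 10.78
tcp_pos: [0.5017, 0.1405, 0.0605]
tcp_rot: [-0.699, 0.109, -0.109, 0.699]
wrist_force: [-1.2, 1.2, -1.5]
finger_gap: 0.058
```

```bash
python3 -m inch '[1,0,1.5,0,0,1,0,0,0,0]' 6; python3 -m inch '[1,0,1.5,0,0,1,0,0,0,0]' 5;  python3 -m inch '[1,0,1,0,0,1,0,0,0,0]'
python3 - <<'E'
from h import *
from station import arm
im=arm.capture('side'); cv2.imwrite('pics/s5.png',cv2.resize(im[150:290,230:400,::-1],None,fx=4,fy=4))
im=arm.capture('scene'); cv2.imwrite('pics/c5.png',cv2.resize(im[150:270,220:380,::-1],None,fx=4,fy=4))
E
```

```text
time: 11.02
tcp_pos: [0.5017, 0.1402, 0.0587]
tcp_rot: [0.699, -0.109, 0.109, -0.699]
wrist_force: [-0.5, 0.5, -2.8]
finger_gap: 0.0581
time: 11.28
tcp_pos: [0.5017, 0.1402, 0.0572]
tcp_rot: [0.699, -0.109, 0.109, -0.699]
wrist_force: [-0.8, 0.9, -3.8]
finger_gap: 0.0579
time: 11.52
tcp_pos: [0.5017, 0.1402, 0.0563]
tcp_rot: [0.699, -0.109, 0.109, -0.699]
wrist_force: [-0.6, -0.1, -3.0]
finger_gap: 0.0584
```

View pics/s5.png

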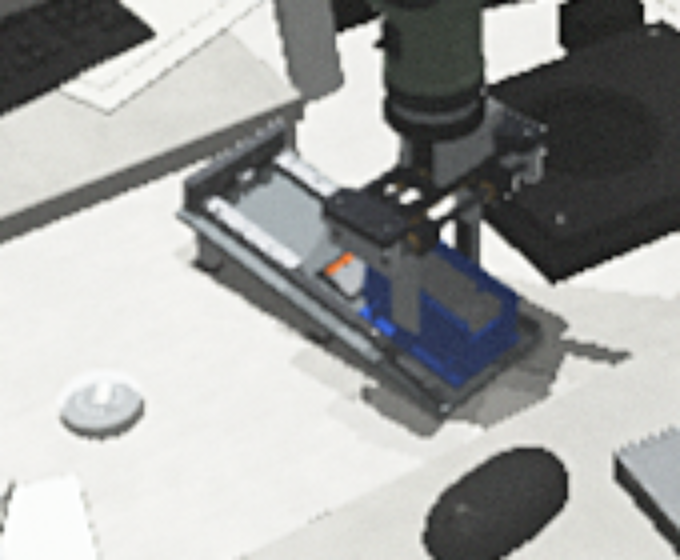

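View pics/c5.png

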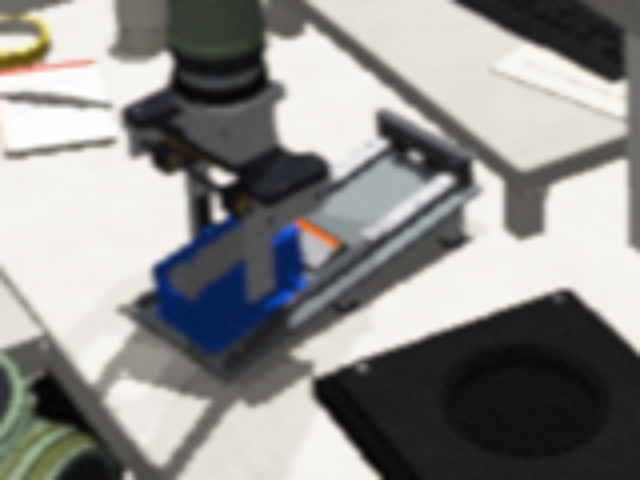

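The cassette now lies tilted with the slope, plain end just inside the low edge. I'll lower slightly more on a weak grip, then open.

```bash
python3 -m inch '[1,0,1,0,0,1,0,0,0,0]' 3;  python3 -m inch '[1,0,0.7,0,0,1,0,0,0,0]' 3
```

```text
time: 11.88
tcp_pos: [0.5018, 0.1402, 0.0558]
tcp_rot: [0.699, -0.109, 0.109, -0.699]
wrist_force: [-2.1, -1.0, -0.3]
finger_gap: 0.0583
time: 12.12
tcp_pos: [0.5021, 0.1401, 0.0554]
tcp_rot: [0.699, -0.108, 0.109, -0.699]
wrist_force: [-3.5, -1.4, 4.5]
finger_gap: 0.0583
```

```bash
python3 -m inch '[1,0,-0.7,0,0,-0.3,0,0,0,0,-0.6,0,0,0,0,-0.9,0,0,0,0,-1,0,0,0,0,-1,0,0,0,0]' 3;  python3 -m inch '[-1,0,-8,0,0,-1,0,-15,0,0,-1,0,-30,0,0,-1,0,-30,0,0,-1,0,-27,0,0,-1,0,0,0,0]'
python3 - <<'E'
from h import *
from station import arm
import pickle
p=arm.camera_params('wrist'); im=arm.capture('wrist'); cv2.imwrite('pics/w6.png',im[:,:,::-1]);pickle.dump(p,open('w6.pkl','wb'))
im=arm.capture('side'); cv2.imwrite('pics/s6.png',cv2.resize(im[150:290,230:400,::-1],None,fx=4,fy=4))
E
```

```text
time: 12.88
tcp_pos: [0.5018, 0.1403, 0.0555]
tcp_rot: [-0.699, 0.109, -0.109, 0.699]
wrist_force: [-0.1, -0.8, -1.0]
finger_gap: 0.0936
time: 13.62
tcp_pos: [0.5042, 0.1406, 0.1691]
tcp_rot: [-0.698, 0.106, -0.111, 0.699]
wrist_force: [-0.5, -0.5, -0.4]
finger_gap: 0.0943
```

View pics/w6.png

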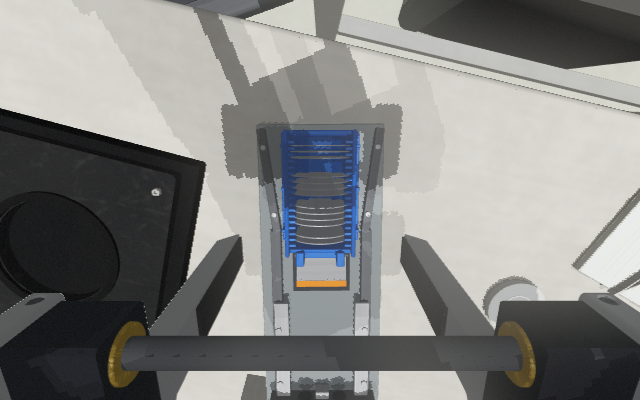

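View pics/s6.png

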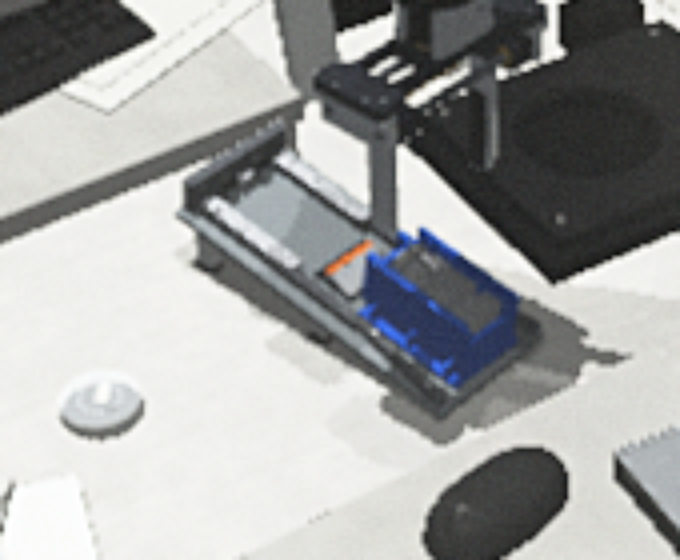

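The side image shows the cassette flat on the deck, H-bar uphill and about centred. The wrist image shows its plain end at row 130, clear of the catch at rows 255-290. Next I measure its pose exactly and set up the push.

Run:
```python
from h import *
from station import arm
import pickle
cw=load(pickle.load(open('w6.pkl','rb')));o=arm.get_obs();M=R.from_quat(o['tcp_rot']).as_matrix();print(o['tcp_pos'],np.degrees(np.arctan2(M[1,0],M[0,0])))
for yaw in (-17.3,-17.6):
  Rm,t=deckT(.4445,.1584,np.radians(yaw))
  print('tcp deck y',(Rm.T@(o['tcp_pos']-t))[1])
# project model points
Rm,t=deckT(.4445,.1584,np.radians(-17.45))
im=cv2.imread('pics/w6.png')
def dots(P,col):
    for p in proj(cw,np.array(P)@Rm.T+t): cv2.circle(big,(int((p[0]-230)*4),int((p[1]-110)*4)),3,col,-1)
big=cv2.resize(im[110:300,230:420],None,fx=4,fy=4,interpolation=cv2.INTER_CUBIC)
dots([(0,-.061,0),(0,.061,0),(.16,-.025,.008),(.16,.025,.008)],(0,255,0))
xc=.066
dots([(xc-.058,-.037,.006),(xc-.058,.037,.006),(xc-.058,-.029,.05),(xc-.058,.029,.05)],(0,0,255))
big=big[:590]; cv2.imwrite('pics/w6z.png',big)
```

```text
[0.50163831 0.14028662 0.165603  ] -17.700252267397687
tcp deck y -0.00030244919548058034
tcp deck y 1.1398030637427443e-05
```

View pics/w6z.png

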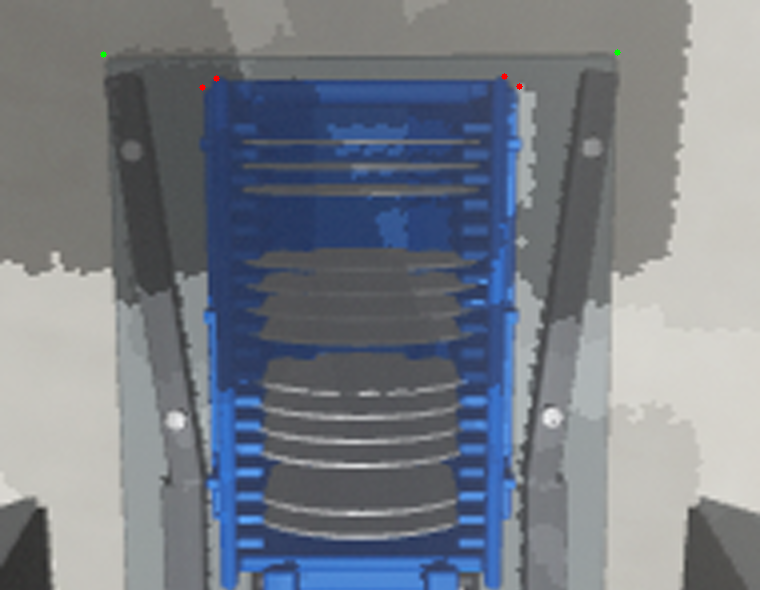

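```bash
python3 -m inch '[-1,-20,0,0,0,-0.5,-30,0,0,0,0,-28,0,0,0,0.5,-10,0,0,0,0.5,0,20,0,0,0.5,0,30,0,0,0.5,0,30,0,0,0.5,0,25,0,0,0.5,0,11,0,0,0.5,0,0,0,0]' 20
python3 - <<'E'
from h import *
from station import arm
o=arm.get_obs();p=o['tcp_pos'];Rm,t=deckT(.4445,.1584,np.radians(-17.45));print(Rm.T@(p-t),p)
im=arm.capture('side'); cv2.imwrite('pics/s7.png',cv2.resize(im[150:290,230:400,::-1],None,fx=4,fy=4))
E
```

```text
time: 14.98
tcp_pos: [0.4174, 0.1668, 0.0486]
tcp_rot: [0.699, -0.11, 0.108, -0.698]
wrist_force: [-0.0, -0.4, -0.4]
finger_gap: 0.0239
[-0.02310961 -0.00011101  0.03925238] [0.417411   0.16679878 0.04864355]
```

View pics/s7.png

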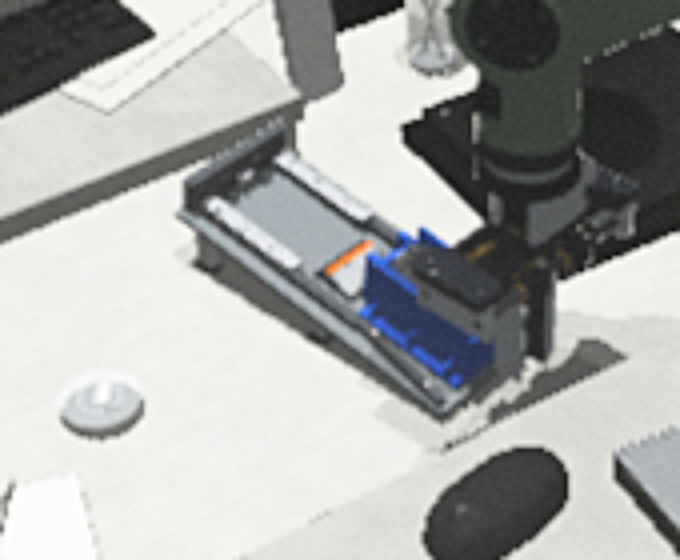

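```bash
python3 -m inch '[0.5,4,-0.56,0,0,0.5,4,-0.56,0,0,0.5,3,-0.42,0,0,0.5,2,-0.28,0,0,0.5,2,-0.28,0,0,0.5,2,-0.28,0,0,0.5,2,-0.28,0,0,0.5,2,-0.28,0,0,0.5,2,-0.28,0,0,0.5,2,-0.28,0,0]'; python3 -m inch '[0.5,3,-0.42,0,0,0.5,3,-0.42,0,0,0.5,3,-0.42,0,0,0.5,3,-0.42,0,0,0.5,3,-0.42,0,0,0.5,3,-0.42,0,0,0.5,3,-0.42,0,0,0.5,3,-0.42,0,0]'
python3 - <<'E'
from h import *
from station import arm
o=arm.get_obs();p=o['tcp_pos'];Rm,t=deckT(.4445,.1584,np.radians(-17.45));print(Rm.T@(p-t),p,o['wrist_force'])
im=arm.capture('side'); cv2.imwrite('pics/s8.png',cv2.resize(im[150:290,230:400,::-1],None,fx=4,fy=4))
im=arm.capture('wrist'); cv2.imwrite('pics/w8.png',im[:,:,::-1])
E
```

```text
time: 16.27
tcp_pos: [0.4406, 0.1596, 0.0527]
tcp_rot: [0.699, -0.11, 0.108, -0.699]
wrist_force: [-4.2, 1.3, 2.0]
finger_gap: 0.0235
time: 17.27
tcp_pos: [0.4648, 0.152, 0.0563]
tcp_rot: [0.699, -0.109, 0.109, -0.699]
wrist_force: [-2.8, 0.3, -0.7]
finger_gap: 0.0234
[2.71049202e-02 2.79186901e-05 3.98990794e-02] [0.46480149 0.1520477  0.05629101] [-2.75569251  0.27151346 -0.681336  ]
```

View pics/s8.png

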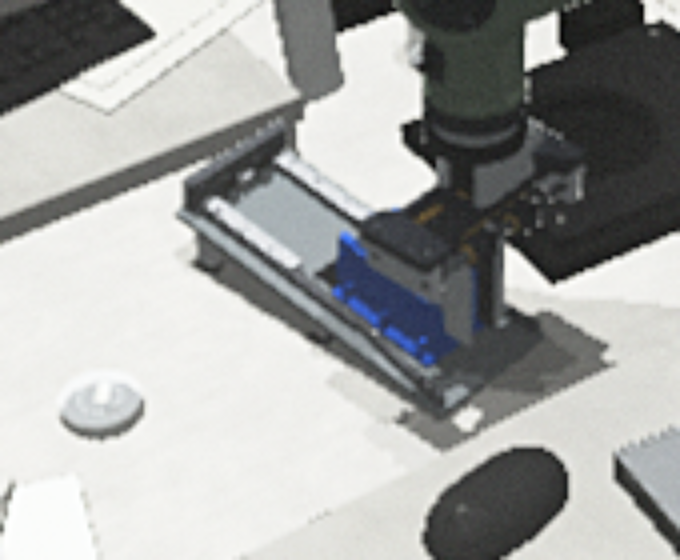

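View pics/w8.png

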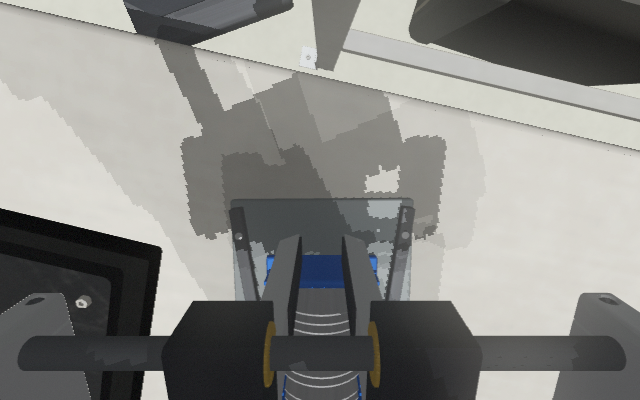

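```bash
python3 -m inch '[0.5,4,-0.56,0,0,0.5,4,-0.56,0,0,0.5,4,-0.56,0,0,0.5,4,-0.56,0,0,0.5,4,-0.56,0,0,0.5,4,-0.56,0,0,0.5,4,-0.56,0,0,0.5,4,-0.56,0,0]'; python3 -m inch '[0.5,4,-0.56,0,0,0.5,4,-0.56,0,0,0.5,4,-0.56,0,0,0.5,4,-0.56,0,0,0.5,4,-0.56,0,0,0.5,4,-0.56,0,0]'; python3 -m inch '[0.5,4,-0.56,0,0,0.5,4,-0.56,0,0,0.5,4,-0.56,0,0,0.5,4,-0.56,0,0,0.5,4,-0.56,0,0,0.5,4,-0.56,0,0]'
python3 - <<'E'
from h import *
from station import arm
o=arm.get_obs();p=o['tcp_pos'];Rm,t=deckT(.4445,.1584,np.radians(-17.45));print(Rm.T@(p-t),p,o['wrist_force'])
im=arm.capture('side'); cv2.imwrite('pics/s9.png',cv2.resize(im[150:290,230:400,::-1],None,fx=4,fy=4))
im=arm.capture('scene'); cv2.imwrite('pics/c9.png',cv2.resize(im[150:270,220:380,::-1],None,fx=4,fy=4))
E
```

```text
time: 18.38
tcp_pos: [0.4953, 0.1423, 0.0608]
tcp_rot: [0.699, -0.109, 0.109, -0.699]
wrist_force: [-2.9, 0.5, -0.3]
finger_gap: 0.0235
time: 19.12
tcp_pos: [0.5181, 0.135, 0.0642]
tcp_rot: [0.699, -0.109, 0.109, -0.699]
wrist_force: [-2.9, 0.5, -0.1]
finger_gap: 0.0235
time: 19.88
tcp_pos: [0.541, 0.1278, 0.0676]
tcp_rot: [-0.699, 0.109, -0.109, 0.699]
wrist_force: [-3.2, 0.7, 1.5]
finger_gap: 0.0233
[ 0.10787355 -0.00027325  0.03990664] [0.54100788 0.12777731 0.06756921] [-3.1528401   0.69585719  1.50324073]
```

View pics/s9.png

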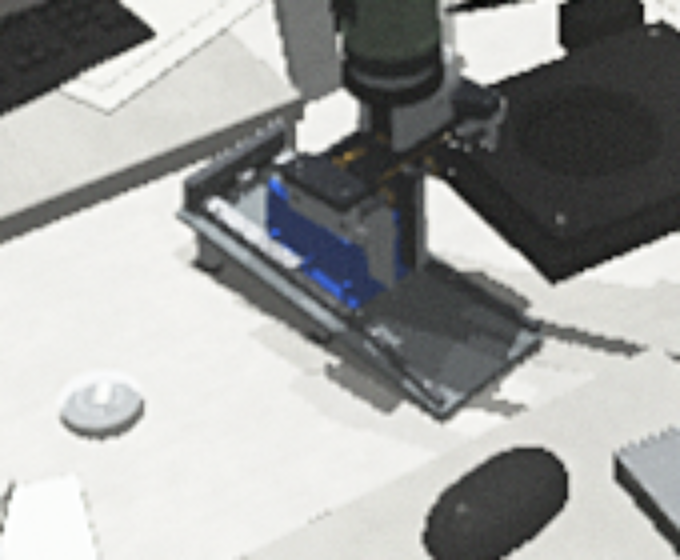

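View pics/c9.png

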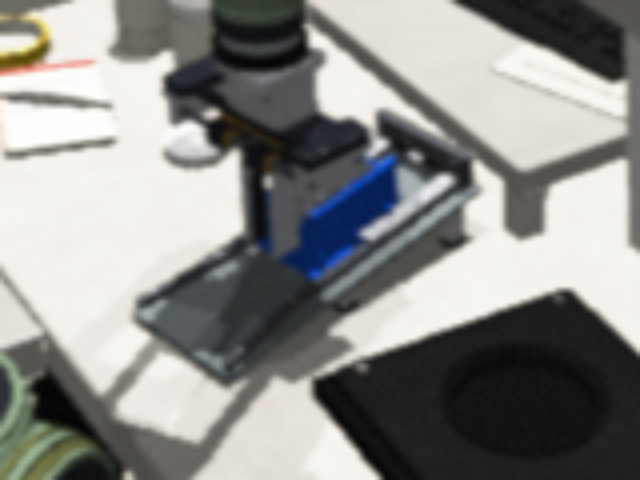

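```bash
python3 -m inch '[0.5,3,-0.42,0,0,0.5,3,-0.42,0,0,0.5,3,-0.42,0,0,0.5,3,-0.42,0,0,0.5,3,-0.42,0,0,0.5,3,-0.42,0,0,0.5,3,-0.42,0,0,0.5,3,-0.42,0,0,0.5,3,-0.42,0,0,0.5,0,0,0,0]'; python3 -m inch '[0.5,2,-0.28,0,0,0.5,2,-0.28,0,0,0.5,2,-0.28,0,0]'; python3 -m inch '[0.5,1.5,-0.21,0,0,0.5,1.5,-0.21,0,0]'
```

```text
time: 21.22
tcp_pos: [0.5673, 0.1194, 0.0714]
tcp_rot: [0.699, -0.108, 0.109, -0.699]
wrist_force: [-2.0, 0.2, 0.8]
finger_gap: 0.0238
time: 21.6
tcp_pos: [0.5722, 0.1178, 0.0722]
tcp_rot: [0.699, -0.109, 0.109, -0.699]
wrist_force: [-3.8, 1.3, 2.0]
finger_gap: 0.0236
time: 21.85
tcp_pos: [0.5751, 0.1169, 0.0726]
tcp_rot: [-0.699, 0.109, -0.109, 0.699]
wrist_force: [-3.4, 1.7, 2.8]
finger_gap: 0.0235
```

```bash
python3 -m inch '[0.5,1.5,-0.2,0,0,0.5,0,0,0,0]'; python3 -m inch '[0.5,1.5,-0.2,0,0,0.5,0,0,0,0]'
```

```text
time: 22.1
tcp_pos: [0.5768, 0.1163, 0.0728]
tcp_rot: [-0.699, 0.109, -0.109, 0.699]
wrist_force: [-3.0, 0.5, 1.9]
finger_gap: 0.0237
time: 22.35
tcp_pos: [0.5783, 0.1159, 0.0731]
tcp_rot: [0.699, -0.109, 0.109, -0.699]
wrist_force: [-3.0, 0.4, 2.4]
finger_gap: 0.0234
```

```bash
python3 -m inch '[0.5,1.5,-0.2,0,0,0.5,0,0,0,0]'; python3 -m inch '[0.5,1.5,-0.2,0,0,0.5,0,0,0,0]'
python3 - <<'E'
from h import *
from station import arm
o=arm.get_obs();p=o['tcp_pos'];Rm,t=deckT(.4445,.1584,np.radians(-17.45));print(Rm.T@(p-t),p,o['wrist_force'])
im=arm.capture('side'); cv2.imwrite('pics/s10.png',cv2.resize(im[160:260,260:360,::-1],None,fx=6,fy=6,interpolation=cv2.INTER_CUBIC))
im=arm.capture('wrist'); cv2.imwrite('pics/w10.png',im[:,:,::-1])
E
```

```text
time: 22.6
tcp_pos: [0.5795, 0.1155, 0.0732]
tcp_rot: [0.699, -0.109, 0.109, -0.699]
wrist_force: [-3.6, 1.6, 3.1]
finger_gap: 0.0236
time: 22.85
tcp_pos: [0.58, 0.1153, 0.0733]
tcp_rot: [-0.699, 0.109, -0.108, 0.699]
wrist_force: [-6.1, 1.5, 4.3]
finger_gap: 0.0234
[ 0.14922524 -0.00046508  0.03986089] [0.58001912 0.11531345 0.07329424] [-6.12546611  1.53895198  4.27691997]
```

View pics/s10.png

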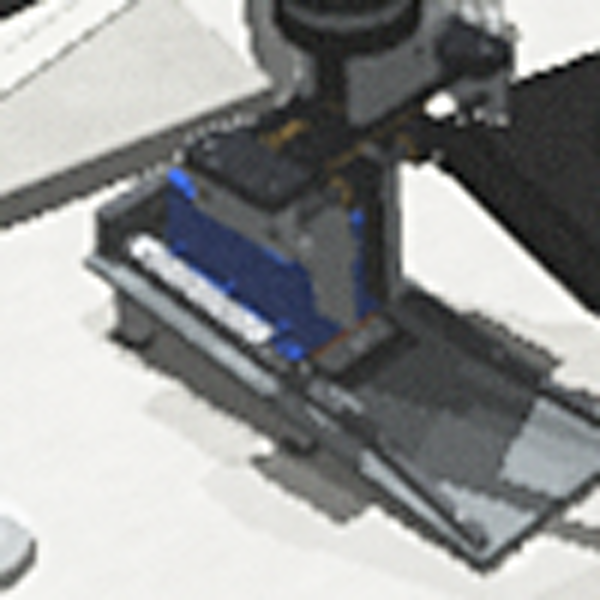

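View pics/w10.png

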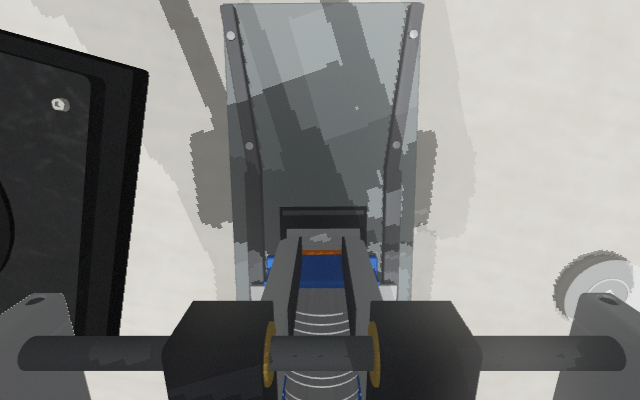

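```bash
python3 -m inch '[0.5,1.5,-0.2,0,0,0.5,0,0,0,0]'
python3 - <<'E'
from h import *
from station import arm
o=arm.get_obs();p=o['tcp_pos'];Rm,t=deckT(.4445,.1584,np.radians(-17.45));print(Rm.T@(p-t),p,Rm.T@o['wrist_force'])
im=arm.capture('wrist'); cv2.imwrite('pics/w11.png',cv2.resize(im[190:300,240:400,::-1],None,fx=4,fy=4,interpolation=cv2.INTER_CUBIC))
E
```

```text
time: 23.2
tcp_pos: [0.581, 0.115, 0.0734]
tcp_rot: [0.699, -0.11, 0.108, -0.699]
wrist_force: [-7.8, 2.0, 5.1]
finger_gap: 0.0231
[ 0.15024512 -0.00051285  0.03984766] [0.58096998 0.11496448 0.07342346] [-7.24440012 -0.45644943  6.16724167]
```

View pics/w11.png

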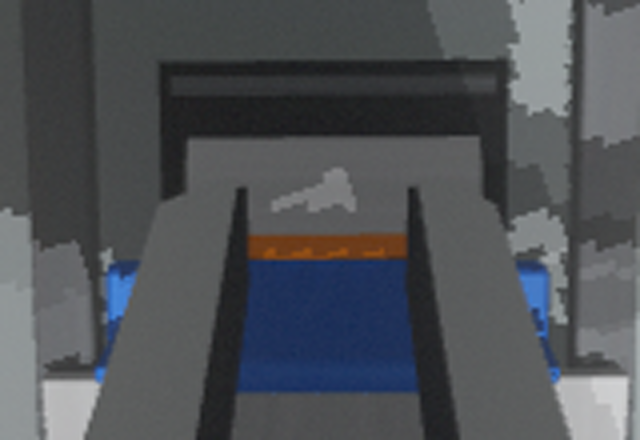

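```bash
python3 -m inch '[0.5,1.5,-0.2,0,0,0.5,0,0,0,0]';  python3 -m inch '[0.5,1.2,-0.3,0,0,0.5,0,0,0,0]'
python3 - <<'E'
from h import *
from station import arm
o=arm.get_obs();p=o['tcp_pos'];Rm,t=deckT(.4445,.1584,np.radians(-17.45));print(Rm.T@(p-t),p,Rm.T@o['wrist_force'])
im=arm.capture('wrist'); cv2.imwrite('pics/w12.png',cv2.resize(im[190:300,240:400,::-1],None,fx=4,fy=4,interpolation=cv2.INTER_CUBIC))
E
```

```text
time: 23.5
tcp_pos: [0.5819, 0.1146, 0.0735]
tcp_rot: [0.699, -0.11, 0.107, -0.699]
wrist_force: [-7.1, 2.8, 5.6]
finger_gap: 0.0232
time: 23.75
tcp_pos: [0.5826, 0.1144, 0.0737]
tcp_rot: [0.699, -0.111, 0.107, -0.699]
wrist_force: [-8.7, 1.7, 6.0]
finger_gap: 0.0237
[ 0.15196015 -0.00060691  0.03984328] [0.58256245 0.11436531 0.07365845] [-7.89537403 -0.96779761  7.13835016]
```

View pics/w12.png

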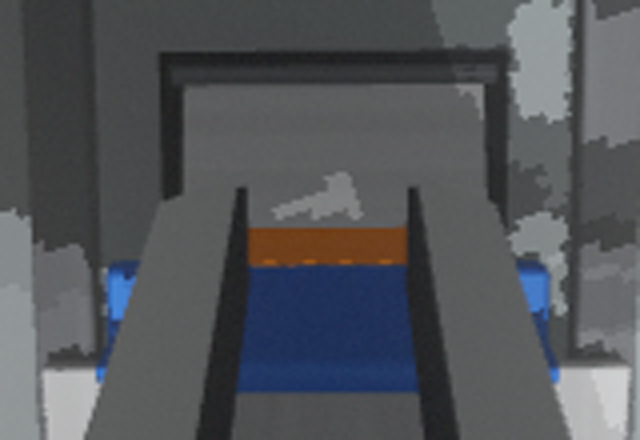

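The picture changed clearly: the catch plate has moved and the whole orange strip is visible at (328,246), so it looks sprung. I'll back off gently and check.

```bash
python3 -m inch '[0.5,-2,0.28,0,0,0.5,-2,0.28,0,0,0.5,-2,0.28,0,0,0.5,-3,0.4,0,0,0.5,-5,0,0,0,0.5,-10,0,0,0,0.5,-12,-2,0,0,0.5,-12,-12,0,0,0.5,0,-20,0,0,0.5,0,0,0,0]'
python3 - <<'E'
from h import *
from station import arm
import pickle
p=arm.camera_params('wrist'); im=arm.capture('wrist'); cv2.imwrite('pics/w13.png',im[:,:,::-1]);pickle.dump(p,open('w13.pkl','wb'))
im=arm.capture('side'); cv2.imwrite('pics/s13.png',cv2.resize(im[160:260,260:360,::-1],None,fx=6,fy=6,interpolation=cv2.INTER_CUBIC))
E
```

```text
time: 25.05
tcp_pos: [0.5405, 0.1289, 0.1094]
tcp_rot: [-0.698, 0.107, -0.11, 0.699]
wrist_force: [0.1, 0.1, -1.2]
finger_gap: 0.0235
```

View pics/w13.png

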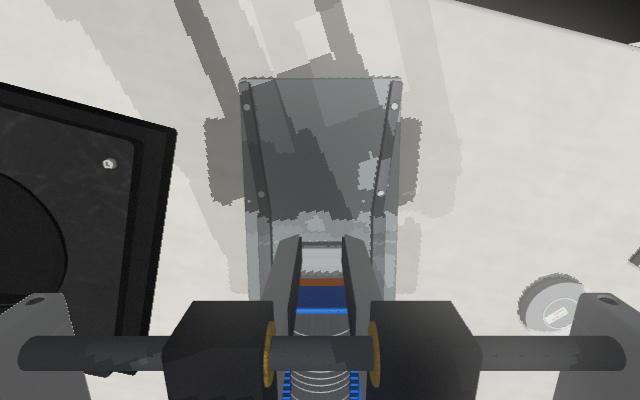

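View pics/s13.png

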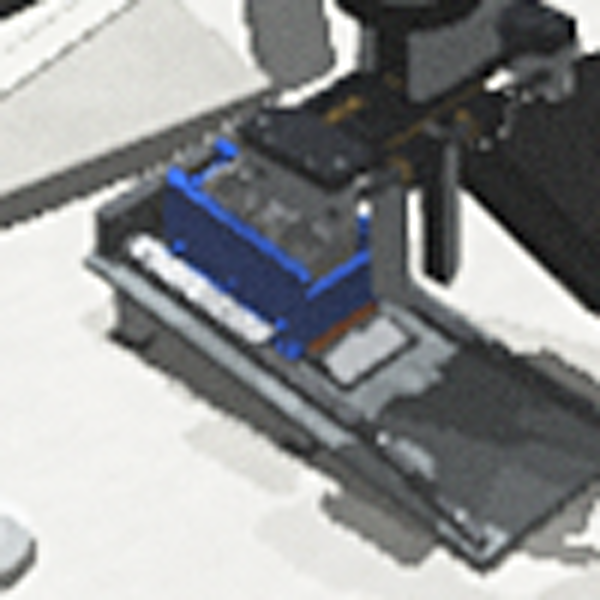

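The cassette stays put with the orange tooth right at its plain end. I'll pull clear and take a last close look with an overlay of the home pose.

```bash
python3 -m inch '[0.5,-10,-30,0,0,0.5,-10,-30,0,0,0.5,-10,-30,0,0,0.5,-10,-10,0,0,0,-10,0,0,0,-1,-10,0,0,0,-1,0,0,0,0,-1,0,0,0,0]'
python3 - <<'E'
from h import *
from station import arm
p=load(arm.camera_params('wrist')); im=arm.capture('wrist')[:,:,::-1]; cv2.imwrite('pics/w14full.png',im)
Rm,t=deckT(.4445,.1584,np.radians(-17.45))
Z=lambda P,c:[tuple(q) for q in proj(c,np.array(P)@Rm.T+t)]
o=(220,190);b=cv2.resize(im[190:350,220:420],None,fx=3.7,fy=3.7,interpolation=cv2.INTER_CUBIC)
cv2.imwrite('pics/w14raw.png',b); b=b.copy()
for P,col in (([(.16,-.025,.008),(.16,.025,.008)],(0,255,0)),([(.16,-.037,.006),(.16,.037,.006),(.16,-.029,.05),(.16,.029,.05)],(0,0,255))):
    for u,v in Z(P,p): cv2.circle(b,(int((u-o[0])*3.7),int((v-o[1])*3.7)),3,col,-1)
cv2.imwrite('pics/w14.png',b)
im=arm.capture('side')[:,:,::-1];cv2.imwrite('pics/s14.png',cv2.resize(im[160:260,260:360],None,fx=6,fy=6,interpolation=cv2.INTER_CUBIC))
im=arm.capture('scene')[:,:,::-1];cv2.imwrite('pics/c14.png',cv2.resize(im[140:300,200:460],None,fx=3,fy=3,interpolation=cv2.INTER_CUBIC))
E
```

```text
time: 26.15
tcp_pos: [0.4816, 0.1465, 0.2061]
tcp_rot: [0.699, -0.109, 0.108, -0.699]
wrist_force: [0.3, -0.5, -0.0]
finger_gap: 0.06
```

View pics/w14.png

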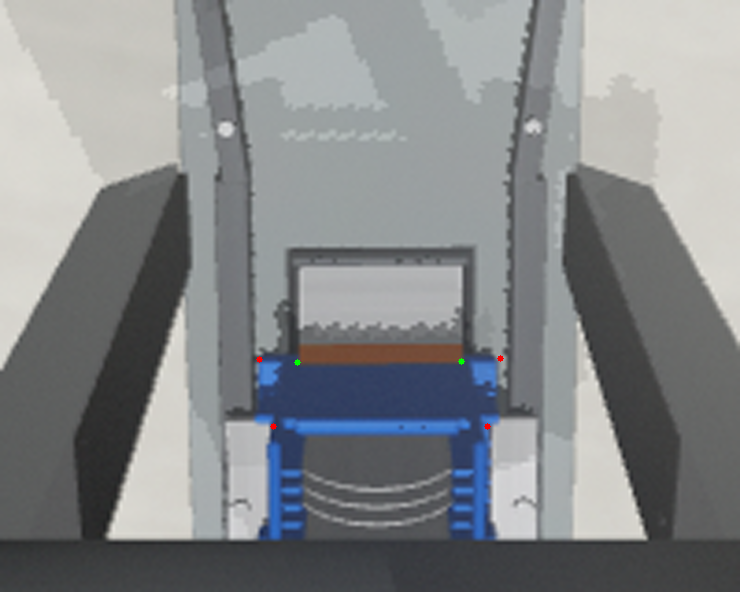

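View pics/s14.png

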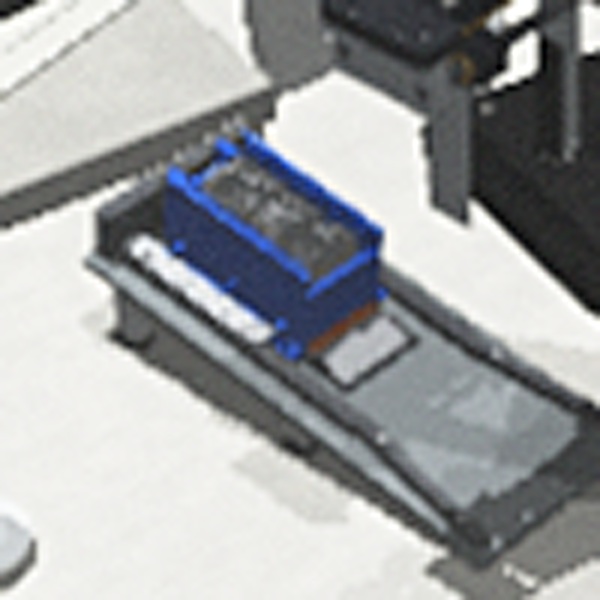

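View pics/c14.png

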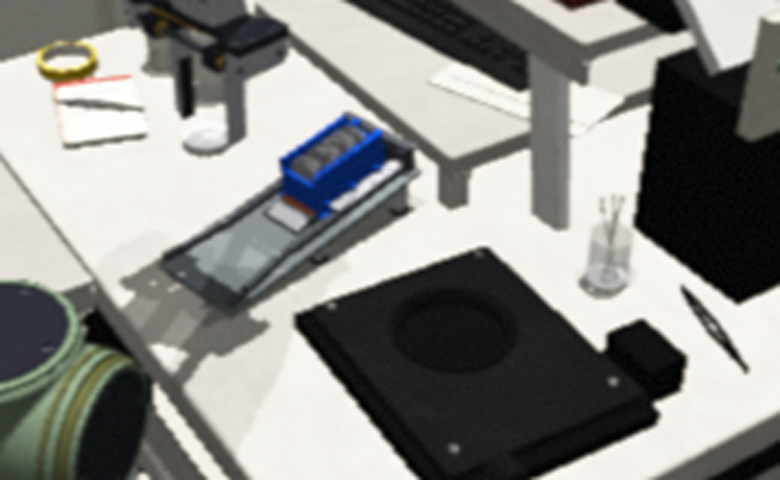

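```bash
python3 -m inch '[-1,0,0,0,0,-1,0,0,0,0]'; python3 -c "
from station import arm
print(arm.get_obs()['wrist_force']); print(arm.hand_in())"
```

```text
time: 26.55
tcp_pos: [0.482, 0.1466, 0.2068]
tcp_rot: [-0.699, 0.109, -0.109, 0.699]
wrist_force: [0.2, 0.6, -0.5]
finger_gap: 0.0916
[ 0.18896133  0.5826901  -0.51263541]
the job is handed in; nothing more can be done
None
```

The cassette is home on the dock with the catch up behind it, and I handed the job in at about 26.6 s of the 56 s allowed.

- **Loading:** I gripped it across its side walls and turned it so the H-bar faces uphill. I lowered it on a weakening grip so it tilted to lie flat on the slope, then let go at deck x ≈ 0.067.
- **Pushing:** I pushed its plain end up the slope with the two fingers. The push took about 3 N along the deck and about 8–9 N at the buffer, until the camera showed the catch spring up. Then I backed away.

**Last checks:**
- **Home position:** the wrist picture shows the plain end at the calculated home line, deck x = 0.160, to about 1 mm, with the full orange tooth right behind it. The side and scene pictures agree. I judged the catch and buffer only from pictures and forces, as there is no direct reading of either joint.
- **Cassette and surroundings:** the cassette is upright, and the wafers appear to be in place. The dish, tweezers and beaker look undisturbed.
- **Robot:** it is clear of everything, and the wrist force is within noise of zero.

No check failed. One thing differed from plan: because the tool stayed vertical on the slope, the push met the upper part of the plain end and also pressed it down with about 7 N. I saw no harm from this.

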